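# Feed gem blanks through the gate

## Robot

A 6-joint arm with a two-finger parallel gripper is mounted at the origin on a cart in front of the work surface, level with it; the furniture and walls round the work are solid. World frame = base frame: x ahead of the robot, y to its left, z up, the work surface at z = 0. Lengths are in m, angles in rad, forces in N, time in s.
With the tool pointing down it reaches from about 0.2 to 0.875 m from the base axis. Payload 3.4 kg.
Tool frame: the origin (TCP) lies midway between the tips of the shut fingers; the grasp point (between the pads) lies 19 mm behind it; y points along the fingers, z is the direction in which the jaws open and shut, and the axes are right-handed (so a half turn about y gives the same grasp; the last joint's range is limited). The gripper opens to 94 mm and grips with 3 to 60 N. Pads are 16 mm wide; open, the fingers measure 119 mm over their backs; the gripper's body (75 mm by 177 mm) begins 78 mm behind the grasp point.
Start: joints at [1.011, 0.276, 1.505, -0, 1.361, -0.121], TCP at [0.244, 0.521, 0.205] pointing down, gripper open.
Joint ranges: [-2.89, 2.89], [-0.75, 2.08], [0.22, 2.7], [-1.18, 4.32], [0.11, 2.71], [-2.7, 2.7]. Speed limits (rad/s): [2.57, 2.57, 3.14, 3.14, 3.14, 3.14].

## Interface

Orientations are given as a unit quaternion [x, y, z, w].
In Python, from workcell import observe, capture, close_job gives the robot as it stands.
- The arm moves only by the tool apply_moves, never from a script. Its argument "series" is a list of rows, each a list of 5 numbers: the shift along the tool's x, y, z as a fraction of full scale, then the turn about the tool's y as a fraction of full scale, then the gripper command: -1 is fully open, 1 is shut, values between are in proportion. In form: [[dx, dy, dz, yaw, gripper], ...]. A call has 1 to 20 rows; each row shifts and turns the commanded pose from where the row before left it, along the tool's axes as they then stand; what a row does not reach is not made up. Full scale, the value 1, is 2.5 cm for a shift and 4 degrees for a turn. A row lasts 1/12 s, in which the tool goes at most 41.7 mm and 7.16 degrees, less where a joint would pass 70% of its speed; a pose out of reach is approached as far as the arm can. A call with a number of a shift or a turn outside -1 to 1 is refused whole. A call with a gripper value outside its range is refused whole. The fingers move at their own pace and stop on an object; "grip_force" is the grip in N (left out, the last holds). Time passes only in rows, so rows that do not move let the fingers close. It gives the time, the measured TCP pose, the force and the opening at its end, in the units of the state.
- observe(): the state, without advancing time (a new reading comes with each control period).
- capture(name): name is "scene" or "side" or "wrist"; returns a dict with "pixels" (480x640x3 uint8, blue, green, red), "K" (3x3 intrinsics, pixels), "origin" and "attitude" of the camera in the world. Camera axes: x right, y down, z forward; pixel columns grow to the right and rows downward; lengths in m; the calibration is good to about 2 mm. A picture is of the moment at which its call begins. There is no depth.
- close_job(): hands the job in, once; it reports no verdict.
The state is a dict: "time_s": time; "joint_positions": joint angles; "joint_velocities": joint speeds; "joint_efforts": joint torques, N m; "tcp_pos": TCP position; "eef_rot": TCP orientation; "wrist_force": force on the tool from outside, world axes, zero at the start; "torque": the same for the moment, N m; "finger_gap": finger opening in m.
Only numpy, scipy, OpenCV 4.12 (cv2) and the standard library are available. Lean on these libraries where they do the work, as an engineer would, in place of code of your own. Each camera call takes 0.05 s, during which the arm holds its last target.

## Task

Load the slot of the sorting tray for the next faceting run: with a fingertip, push the three round stone blanks through the gate between the brass posts, first the green one, then the orange, then the blue. They go one at a time, each wholly through into the slot before the next comes near the gate, and they stay flat on the tray: do not pick any of them up. Leave the index gear and the dish in the tray, and everything around it, where they are.

Things in the scene. Friction and masses are not known exactly. Their poses are not given: they have to be found in the camera images.
- sorting_tray: fixed wooden tray; origin at table level midway between the gate posts; its x axis points from the tray through the gate into the slot, z up. Floor of tray and slot: one flat level 6 mm above the table. Tray: x from -216 mm (back wall 10 mm high) to the gate, y within 145 mm; side walls and straight funnel walls (from x -60, y 146 mm to each post; 8 mm thick) 16 mm above the floor
- gate (a point): middle of the gate, on the floor level of the tray; axes as the tray's. The gate is the 40 mm gap between two upright brass posts of 10 mm diameter, 24 mm high above the floor, their axes at y = +25 and -25 mm
- slot_end (a point): middle of the foot of the slot's end wall, 115 mm beyond the gate. Slot: open-topped straight channel 40 mm wide from gate to end wall, cheeks 7 mm thick, 16 mm high above the floor; room for three blanks in a row with 25 mm to spare, later ones shove earlier ones along
- green_centre (a point): round polished stone blank, a plain green disc lying flat on the tray floor, 30 mm diameter, 12 mm thick, about 20 g; this point is its centre, 6 mm above the tray floor
- orange_centre (a point): round polished stone blank, a plain orange disc lying flat on the tray floor, 30 mm diameter, 12 mm thick, about 20 g; this point is its centre, 6 mm above the tray floor
- blue_centre (a point): round polished stone blank, a plain blue disc lying flat on the tray floor, 30 mm diameter, 12 mm thick, about 20 g; this point is its centre, 6 mm above the tray floor
- index_gear: brass index gear lying flat in one back corner of the tray, 50 mm diameter, 16 mm high over its hub (teeth 9 mm), too wide for the gate; origin under its centre; not to be moved
- dish: shallow round grey dish in the other back corner of the tray, 45 mm diameter, 10 mm high; origin under its centre; not to be moved
- mug: white mug, 95 mm high, beside the work; leave alone

How it is judged:
By the outcome, as a careful person would: the job done as asked, in the order asked, and still so for the second after the job is handed in, with the robot touching nothing.
It also fails if it takes over 69 s, if anything falls off the work surface, if the arm or the gripper's body presses on something with over 40 N, if the wrist force passes 120 N, or if a joint passes its speed limit or range.

## Working session

There is one attempt and no reset: what is moved stays moved. The work goes in short steps, Python scripts to look and compute and a tool call to move; the robot and the scene stay as the last step left them, time stands still between calls to the robot, and variables do not carry over. Pictures are saved under pics/ and viewed, and the job is handed in when it is done.

Besides the shell and the picture viewer there is one more tool, called after "Call:" as a command line: name --pt "numbers of a row" for each row, then --argument value for the rest. apply_moves: Moves the arm, as the interface text tells. Its arguments: {"type":"object","properties":{"series":{"type":"array"},"grip_force":{"type":"number"}},"required":["series"]}

```bash
mkdir -p pics; ls
python3 - <<'E'
from workcell import observe, capture
import cv2
s=observe();print(s)
for n in ["scene","side","wrist"]:
    c=capture(n);cv2.imwrite(f"pics/{n}0.png",c["pixels"]);print(n,c["K"],c["origin"],c["attitude"])
E
```

```text
pics
{'time_s': 0.0, 'joint_positions': array([ 1.01102287e+00,  2.76571612e-01,  1.50610161e+00, -6.14241881e-05,
        1.36066716e+00, -1.20987555e-01]), 'joint_velocities': array([ 5.43561792e-05, -4.19318466e-04, -5.84632671e-04, -1.61984891e-03,
       -1.36265683e-03, -4.05017078e-04]), 'joint_efforts': array([-1.39280819e-03, -4.04595494e+01, -2.37228924e+01,  7.02517130e-02,
        3.46661895e-02, -1.43581224e-04]), 'tcp_pos': array([0.24400865, 0.52004986, 0.20463062]), 'eef_rot': array([ 0.69074753, -0.15407449,  0.15370194, -0.68956843]), 'wrist_force': array([ 0.75125036, -0.08003783, -0.404871  ]), 'torque': array([-0.00514915, -0.02842442,  0.05804299]), 'finger_gap': 0.09400698654065373}
scene [[454.04841839   0.         318.62524794]
 [  0.         454.04841839 240.41634318]
 [  0.           0.           1.        ]] [ 0.03919452 -0.38082828  0.83420415] [ 0.86058194 -0.36089378  0.13355384 -0.33364319]
side [[525.65970166   0.         317.08583503]
 [  0.         525.65970166 242.59324763]
 [  0.           0.           1.        ]] [ 0.32473061 -0.5728371   0.69069501] [ 0.90564757 -0.1435889   0.05533424 -0.39512382]
wrist [[392.61470465   0.         314.73048226]
 [  0.         392.61470465 242.00791376]
 [  0.           0.           1.        ]] [0.17011213 0.55482163 0.38432961] [0.83575965 0.5309447  0.07463929 0.11845889]
```

View pics/scene0.png

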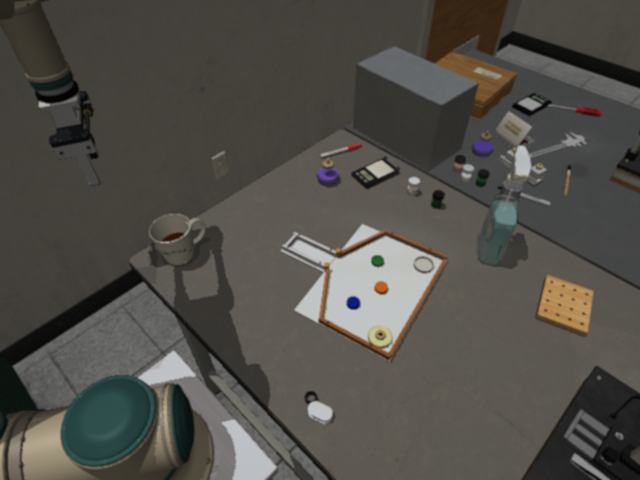

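View pics/side0.png

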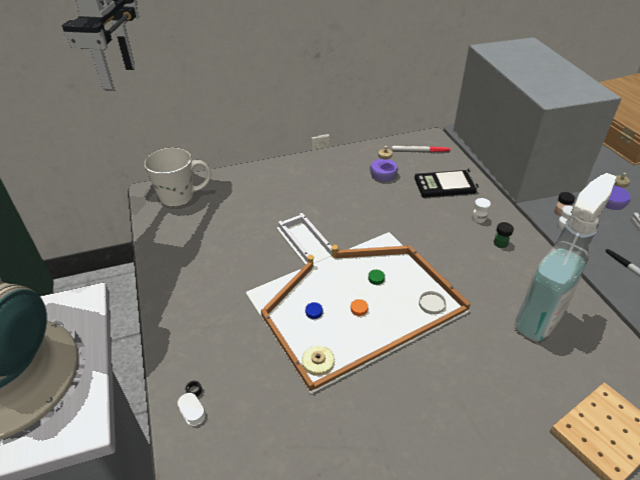

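View pics/wrist0.png

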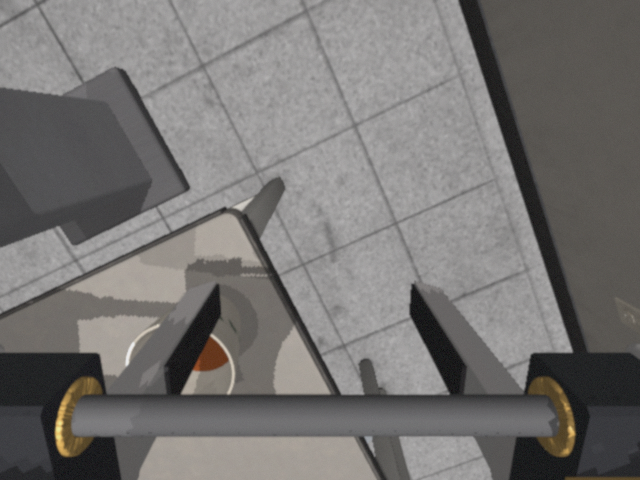

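```bash
cat > h.py <<'E'
import numpy as np, cv2
from scipy.spatial.transform import Rotation as R
from workcell import observe, capture
def ray(c,uv):
    d=np.linalg.inv(c["K"])@np.array([uv[0],uv[1],1.]); return np.array(c["origin"]),R.from_quat(c["attitude"]).as_matrix()@d
def onz(c,uv,z):
    o,d=ray(c,uv); return o+d*(z-o[2])/d[2]
def proj(c,p):
    q=R.from_quat(c["attitude"]).as_matrix().T@(np.array(p)-c["origin"]); q=c["K"]@q; return q[:2]/q[2]
RNG={"green":((40,120,40),(80,255,255)),"orange":((5,180,120),(16,255,255)),"blue":((110,150,60),(130,255,255))}
def blobs(c,box):
    h=cv2.cvtColor(c["pixels"],cv2.COLOR_BGR2HSV);o={}
    x0,y0,x1,y1=box
    for n,(a,b) in RNG.items():
        m=cv2.inRange(h,np.array(a),np.array(b));mm=np.zeros_like(m);mm[y0:y1,x0:x1]=m[y0:y1,x0:x1]
        k,l,st,ce=cv2.connectedComponentsWithStats(mm)
        if k>1:
            i=1+np.argmax(st[1:,4]); o[n]=(ce[i],st[i])
    return o
BOX={"scene":(285,190,450,350),"side":(240,200,470,390)}
E
python3 - <<'E'
from h import *
P={}
for n in ["scene","side"]:
    c=capture(n)
    for k,(ce,st) in blobs(c,BOX[n]).items():
        print(n,k,ce.round(1),st,onz(c,ce,.012).round(4))
    x0,y0,x1,y1=(275,210,455,365) if n=="scene" else (240,205,475,395)
    im=cv2.resize(c["pixels"][y0:y1,x0:x1],None,fx=3.3,fy=3.1,interpolation=cv2.INTER_CUBIC)
    cv2.imwrite(f"pics/{n}_crop.png",im);print(im.shape)
E
```

```text
scene green [377.3 260. ] [373 256  10   9  73] [0.6127 0.0066 0.012 ]
scene orange [380.9 287. ] [376 282  11  10  92] [ 0.5584 -0.0494  0.012 ]
scene blue [352.9 302.2] [348 297  11  11 104] [ 0.4843 -0.0318  0.012 ]
(480, 594, 3)
side green [375.9 276.6] [369 270  15  14 177] [0.6094 0.0069 0.012 ]
side orange [358.8 307. ] [351 300  16  16 193] [ 0.5557 -0.0488  0.012 ]
side blue [313.6 310.1] [306 303  16  16 206] [ 0.4819 -0.0312  0.012 ]
(589, 776, 3)
```

View pics/side_crop.png

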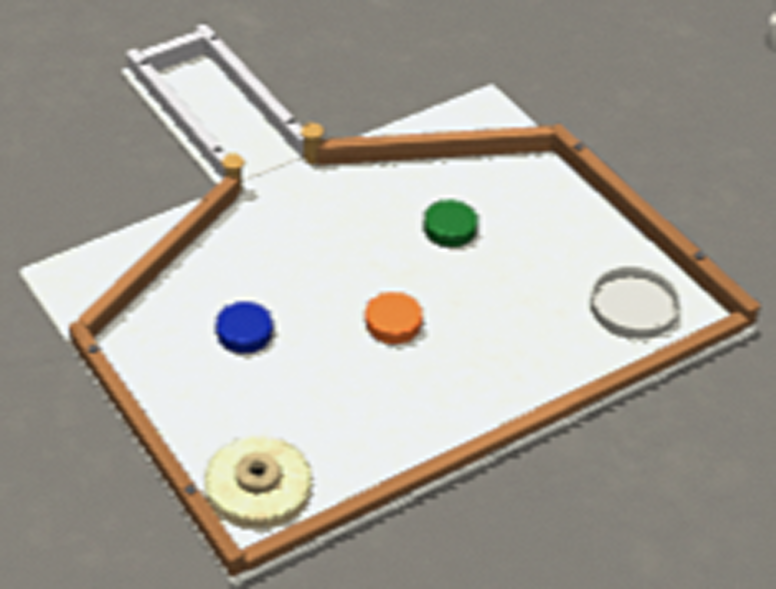

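View pics/scene_crop.png

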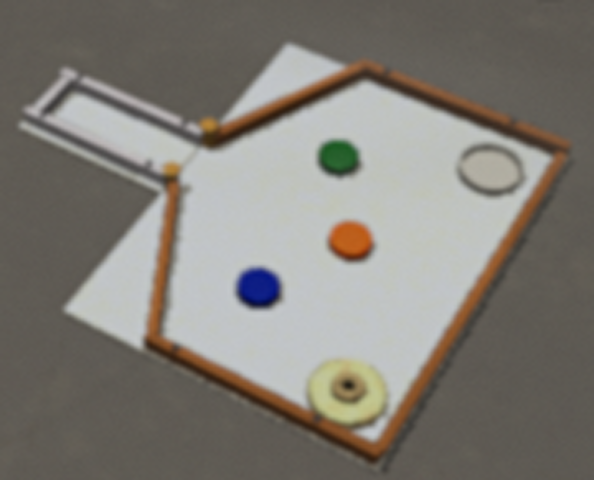

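Run:
```python
from h import *
pts={"side":((240,205,3.302,3.1),dict(postA=(313,130,.030),postB=(232,161,.030),endA=(205,31,.022),endB=(133,56,.022),kinkA=(557,130,.022),kinkB=(78,328,.022),backA=(752,313,.016),backB=(236,562,.016))),
"scene":((275,210,3.3,3.097),dict(postA=(209,124,.030),postB=(173,168,.030),endA=(69,74,.022),endB=(29,112,.022),kinkA=(368,65,.022),kinkB=(153,340,.022),backA=(566,150,.016),backB=(378,452,.016)))}
for n,((x0,y0,fx,fy),d) in pts.items():
    c=capture(n);w={k:onz(c,(x0+(u+.5)/fx-.5,y0+(v+.5)/fy-.5),z)[:2] for k,(u,v,z) in d.items()}
    g=(w["postA"]+w["postB"])/2
    far=(w["backA"]+w["backB"])/2; e=(w["endA"]+w["endB"])/2
    for nm,dv in [("post",w["postA"]-w["postB"]),("end",w["endA"]-w["endB"]),("kink",w["kinkA"]-w["kinkB"]),("back",w["backA"]-w["backB"])]:
        print(n,nm,np.linalg.norm(dv).round(4),"axis x deg",np.degrees(np.arctan2(dv[1],dv[0])).round(2)-90)
    for dv in (e-g,g-far): print("len",np.linalg.norm(dv).round(4),np.degrees(np.arctan2(dv[1],dv[0])).round(2))
    print("gate",g.round(4))
    a=np.arctan2(*((e-far)[::-1]));X=np.array([np.cos(a),np.sin(a)]);Y=np.array([-X[1],X[0]])
    for k,v in w.items(): print(k,v.round(4),(1e3*np.array([X@(v-g),Y@(v-g)])).round(1))
    for k,(ce,st) in blobs(c,BOX[n]).items():
        v=onz(c,ce,.012)[:2]-g;print(k,(1e3*np.array([X@v,Y@v])).round(1))
```

```text
side post 0.0514 axis x deg -77.96000000000001
side end 0.0482 axis x deg -78.17
side kink 0.2968 axis x deg -77.56
side back 0.2982 axis x deg -77.67
len 0.119 103.12
len 0.2223 102.21
gate [0.5336 0.0798]
postA [0.5587 0.0852] [ -0.2 -25.7]
postB [0.5085 0.0745] [ 0.2 25.7]
endA [0.5302 0.2006] [118.7 -22.9]
endB [0.483  0.1907] [119.3  25.3]
kinkA [0.6908 0.0499] [ -63.3 -147. ]
kinkB [ 0.4009 -0.014 ] [-62.8 149.9]
backA [ 0.7263 -0.1056] [-222.8 -147.9]
backB [ 0.4349 -0.1693] [-221.8  150.3]
green [-87.6 -58.1]
orange [-130.2    6.4]
blue [-97.2  74.5]
scene post 0.05 axis x deg -76.72
scene end 0.0484 axis x deg -80.03
scene kink 0.2995 axis x deg -77.73
scene back 0.2955 axis x deg -77.81
len 0.1197 103.76
len 0.2212 102.06
gate [0.536  0.0784]
postA [0.5603 0.0841] [  0.3 -25. ]
postB [0.5117 0.0726] [-0.3 25. ]
endA [0.5314 0.1989] [118.6 -21.9]
endB [0.4837 0.1905] [120.9  26.5]
kinkA [0.6931 0.0463] [ -65.7 -146.2]
kinkB [ 0.4004 -0.0174] [-63.7 153.3]
backA [ 0.7266 -0.1068] [-222.4 -145.4]
backB [ 0.4378 -0.1692] [-220.  150.]
green [-86.7 -59.4]
orange [-129.5    6.2]
blue [-96.2  74.6]
```

```bash
cat >> h.py <<'E'
G=np.array([.535,.079]);A=np.radians(102.3);TX=np.array([np.cos(A),np.sin(A)]);TY=np.array([-TX[1],TX[0]])
def t2w(p): p=np.array(p)/1e3; return G+TX*p[0]+TY*p[1]
def w2t(p): v=np.array(p)[:2]-G; return 1e3*np.array([TX@v,TY@v])
def st():
    s=observe();M=R.from_quat(s["eef_rot"]).as_matrix()
    z=M[:,2];x=M[:,0]
    print("t",round(s["time_s"],2),"tcp",s["tcp_pos"].round(4),"tray",w2t(s["tcp_pos"]).round(1),"F",s["wrist_force"].round(1),"gap",round(s["finger_gap"],4),
     "toolx in tray deg",np.degrees(np.arctan2(TY@x[:2],TX@x[:2])).round(2),"z",np.degrees(np.arctan2(TY@z[:2],TX@z[:2])).round(2),"q",s["joint_positions"].round(3))
    return s,M
def look(tag=None):
    res={}
    for n in ["scene","side"]:
        c=capture(n)
        for k,(ce,s_) in blobs(c,BOX[n]).items():
            res.setdefault(k,[]).append((n,w2t(onz(c,ce,.012)).round(1).tolist(),int(s_[4])))
        if tag:
            x0,y0,x1,y1=(265,180,455,365) if n=="scene" else (230,150,475,395)
            cv2.imwrite(f"pics/{n}_{tag}.png",cv2.resize(c["pixels"][y0:y1,x0:x1],None,fx=2.4,fy=2.4))
    for k,v in res.items(): print(k,v)
E
python3 - <<'E'
from h import *
s,M=st();print(M.round(3))
c=capture("side")
def sp(u,v): return (240+u/3.302,205+v/3.1)
print("dish",w2t(onz(c,sp(635,303),.012)),"gear",w2t(onz(c,sp(258,480),.012)))
b=onz(c,(532,335),0);print("bottle base",b,w2t(b)); print("mug",onz(c,(175,203),0))
look()
E
```

```text
t 0.35 tcp [0.2443 0.5205 0.2053] tray [493.3 190. ] F [ 0.8 -0.2 -0.1] gap 0.094 toolx in tray deg -127.44 z -37.44 q [ 1.011  0.276  1.505 -0.     1.361 -0.121]
[[ 0.905 -0.     0.425]
 [-0.425 -0.     0.905]
 [-0.    -1.    -0.   ]]
dish [-184.23968741 -104.26649739] gear [-185.10493713  117.97687134]
bottle base [ 0.80329932 -0.18167299  0.        ] [-311.84529985 -206.60939052]
mug [0.29423395 0.34810576 0.        ]
green [('scene', [-87.5, -60.5], 74), ('side', [-86.3, -57.2], 176)]
orange [('scene', [-130.3, 4.7], 93), ('side', [-129.3, 7.1], 192)]
blue [('scene', [-97.5, 73.1], 104), ('side', [-96.4, 75.3], 205)]
```

```bash
cat >> h.py <<'E'
def plan(poses,s,M,gr=.83):
    # poses: list of (tray x, y mm of TCP, heading deg, z m); heading direction = -tool x
    p=s["tcp_pos"].copy(); x=M[:,0]; h=np.degrees(np.arctan2(TY@x[:2],TX@x[:2]))-180
    if h<-180: h+=360
    rows=[]
    for (a,b,hd,z) in poses:
        w=np.r_[t2w((a,b)),z]; f=np.radians(h)
        fw=np.r_[TX*np.cos(f)+TY*np.sin(f),0]; rt=np.r_[TX*np.sin(f)-TY*np.cos(f),0]
        d=(w-p)/.025; turn=(h-hd)/4
        r=[round(float(v),2)+0. for v in (-d@fw,-d[2],d@rt,turn,gr)]
        rows.append(r)
        p=p+.025*(-r[0]*fw-np.r_[0,0,1]*r[1]+r[2]*rt); h-=4*r[3]
    if max(abs(v) for r in rows for v in r)>1: print("TOO BIG")
    print(len(rows),str(rows).replace(" ",""))
    print("end",w2t(p).round(1),round(p[2],4),round(h,1))
def interp(a,b,n): return [tuple(np.array(a)+(np.array(b)-np.array(a))*(i+1)/n) for i in range(n)]
E
python3 - <<'E'
from h import *
s,M=st()
f=np.radians(52);c=np.array([-87,-59]);t=c-40*np.array([np.cos(f),np.sin(f)]);print(t,t2w(t))
x,y=w2t(s["tcp_pos"])
plan(interp((x,y,52.56,.205),(t[0],t[1],52,.10),33),s,M)
E
```

```text
t 0.5 tcp [0.2443 0.5205 0.2055] tray [493.3 190. ] F [-0.1  0.   0. ] gap 0.0938 toolx in tray deg -127.44 z -37.44 q [ 1.011  0.276  1.505 -0.     1.361 -0.121]
[-111.62645901  -90.52043014] [ 0.64722241 -0.01078054]
33 [[0.72,0.15,-0.38,0.0,0.83],[0.71,0.12,-0.37,0.01,0.83],[0.72,0.13,-0.38,0.0,0.83],[0.71,0.13,-0.37,0.01,0.83],[0.72,0.13,-0.38,0.0,0.83],[0.72,0.12,-0.37,0.01,0.83],[0.71,0.13,-0.37,0.0,0.83],[0.72,0.13,-0.38,0.0,0.83],[0.72,0.12,-0.37,0.01,0.83],[0.71,0.13,-0.38,0.0,0.83],[0.72,0.13,-0.37,0.01,0.83],[0.72,0.13,-0.37,0.0,0.83],[0.71,0.12,-0.38,0.01,0.83],[0.72,0.13,-0.37,0.0,0.83],[0.72,0.13,-0.37,0.0,0.83],[0.72,0.13,-0.37,0.01,0.83],[0.71,0.12,-0.38,0.0,0.83],[0.72,0.13,-0.37,0.01,0.83],[0.72,0.13,-0.37,0.0,0.83],[0.72,0.12,-0.37,0.01,0.83],[0.71,0.13,-0.37,0.0,0.83],[0.72,0.13,-0.37,0.0,0.83],[0.72,0.13,-0.37,0.01,0.83],[0.72,0.12,-0.37,0.0,0.83],[0.72,0.13,-0.37,0.01,0.83],[0.72,0.13,-0.37,0.0,0.83],[0.71,0.13,-0.37,0.0,0.83],[0.72,0.12,-0.37,0.01,0.83],[0.72,0.13,-0.37,0.0,0.83],[0.72,0.13,-0.37,0.01,0.83],[0.72,0.12,-0.37,0.0,0.83],[0.72,0.13,-0.37,0.01,0.83],[0.72,0.13,-0.37,0.0,0.83]]
end [-111.6  -90.6] 0.1 52.0
```

Call:
apply_moves --pt "0.72 0 -0.37 0.01 0.83" --pt "0.72 0 -0.37 0 0.83" --pt "0.72 0 -0.37 0.01 0.83" --pt "0.72 0 -0.37 0 0.83" --pt "0.72 0 -0.37 0.01 0.83" --pt "0.72 0 -0.37 0 0.83" --pt "0.72 0 -0.37 0.01 0.83" --pt "0.72 0 -0.37 0 0.83" --pt "0.72 0 -0.37 0.01 0.83" --pt "0.72 0 -0.37 0 0.83" --pt "0.72 0 -0.37 0.01 0.83" --pt "0.72 0 -0.37 0 0.83" --pt "0.72 0 -0.37 0.01 0.83" --pt "0.72 0 -0.37 0 0.83" --pt "0.72 0 -0.37 0.01 0.83" --pt "0.72 0 -0.37 0 0.83" --pt "0.72 0 -0.37 0.01 0.83" --pt "0.72 0 -0.37 0 0.83" --pt "0.72 0 -0.37 0.01 0.83" --pt "0.72 0 -0.37 0 0.83"

```text
time_s: 2.17
tcp_pos: [0.491, 0.1984, 0.2056]
eef_rot: [-0.69, 0.156, -0.156, 0.69]
wrist_force: [1.3, -0.3, -0.4]
finger_gap: 0.0081
```

Call:
apply_moves --pt "0.72 0.2 -0.37 0.01 0.83" --pt "0.72 0.35 -0.37 0 0.83" --pt "0.72 0.35 -0.37 0.01 0.83" --pt "0.72 0.35 -0.37 0 0.83" --pt "0.72 0.35 -0.37 0 0.83" --pt "0.72 0.35 -0.37 0 0.83" --pt "0.72 0.35 -0.37 0.01 0.83" --pt "0.72 0.35 -0.37 0 0.83" --pt "0.72 0.35 -0.37 0 0.83" --pt "0.72 0.35 -0.37 0 0.83" --pt "0.72 0.35 -0.37 0 0.83" --pt "0.5 0.35 -0.3 0 0.83" --pt "0.3 0.2 -0.2 0 0.83" --pt "0 0 0 0 0.83"

```text
time_s: 3.33
tcp_pos: [0.6377, 0.0004, 0.0975]
eef_rot: [0.69, -0.158, 0.157, -0.689]
wrist_force: [-0.8, 0.5, -0.0]
finger_gap: 0.0082
```

Run:
```python
from h import *
st();look("a")
cv2.imwrite("pics/wrist_a.png",capture("wrist")["pixels"])
```

```text
t 3.33 tcp [6.377e-01 4.000e-04 9.750e-02] tray [-98.7 -83.6] F [-0.8  0.5 -0. ] gap 0.0082 toolx in tray deg -128.06 z -38.06 q [-0.108  0.442  1.524 -0.     1.177 -1.229]
green [('scene', [-87.6, -60.4], 75), ('side', [-86.4, -57.2], 177)]
orange [('scene', [-130.2, 4.0], 87), ('side', [-129.6, 7.2], 194)]
blue [('scene', [-97.5, 73.1], 104), ('side', [-96.5, 75.4], 206)]
```

View pics/wrist_a.png

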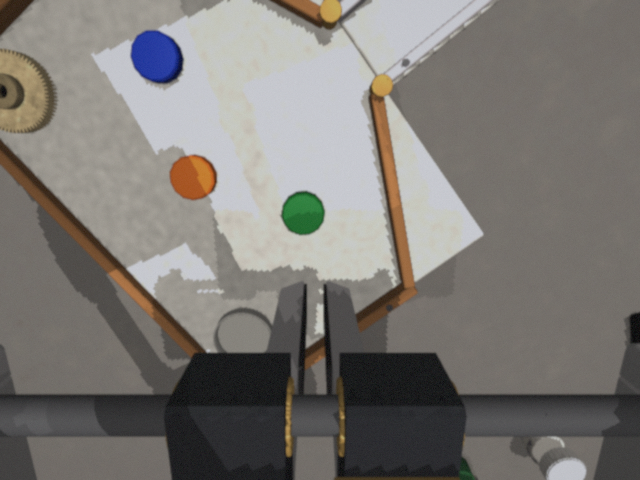

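View pics/side_a.png

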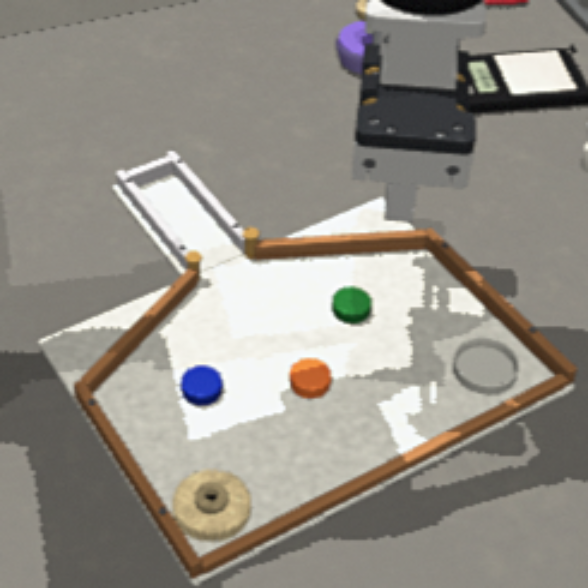

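```bash
cat >> h.py <<'E'
def wl(tag=None):
    c=capture("wrist")
    for k,(ce,s_) in blobs(c,(0,0,640,480)).items(): print("wrist",k,ce.round(0),w2t(onz(c,ce,.012)).round(1),s_[4])
    if tag: cv2.imwrite(f"pics/wrist_{tag}.png",c["pixels"])
    return c
E
python3 - <<'E'
from h import *
c=wl()
a=onz(c,(381,85),.030);b=onz(c,(331,10),.030);print(w2t(a),w2t(b),np.linalg.norm(a-b))
s=observe();M=R.from_quat(s["eef_rot"]).as_matrix()
for dx in(-8,0,8):
  for dz in (-4,4,-16.5,16.5): print(dx,dz,proj(c,s["tcp_pos"]+M@np.array([dx,0,dz])*1e-3).round(0))
E
```

```text
wrist green [302. 213.] [-87.4 -57.9] 1315
wrist orange [192. 177.] [-130.7    7.2] 1456
wrist blue [156.  56.] [-97.7  76. ] 1921
[ 3.75850784e-03 -2.36920433e+01] [ 0.5959665  25.93137686] 0.0496269537414009
-8 -4 [307. 285.]
-8 4 [324. 285.]
-8 -16.5 [282. 285.]
-8 16.5 [349. 285.]
0 -4 [307. 300.]
0 4 [324. 300.]
0 -16.5 [282. 300.]
0 16.5 [349. 300.]
8 -4 [308. 315.]
8 4 [323. 315.]
8 -16.5 [283. 315.]
8 16.5 [348. 315.]
```

```bash
sed -i 's/^G=np.array(\[.535,.079\])/G=np.array([.5342,.0791])/' h.py
python3 - <<'E'
from h import *
s,M=st(); x,y=w2t(s["tcp_pos"])
f=np.radians(52);c=np.array([-87.5,-58.8]);t=c-40*np.array([np.cos(f),np.sin(f)])
plan(interp((x,y,52,s["tcp_pos"][2]),(t[0],t[1],52,s["tcp_pos"][2]),2)+interp((t[0],t[1],52,.0975),(t[0],t[1],52,.0105),6),s,M)
E
```

```text
t 3.53 tcp [0.6373 0.0028 0.0998] tray [-96.5 -84.5] F [0.2 0.  0. ] gap 0.008 toolx in tray deg -127.93 z -37.93 q [-1.050e-01  4.390e-01  1.524e+00  1.000e-03  1.178e+00 -1.229e+00]
8 [[0.28,0.0,-0.18,0.02,0.83],[0.29,0.0,-0.17,0.0,0.83],[0.0,0.67,0.0,0.0,0.83],[0.0,0.58,0.0,0.0,0.83],[0.0,0.58,0.0,0.0,0.83],[0.0,0.58,0.0,0.0,0.83],[0.0,0.58,0.0,0.0,0.83],[0.0,0.58,0.0,0.0,0.83]]
end [-112.2  -90.4] 0.0105 52.0
```

Call:
apply_moves --pt "0.28 0 -0.18 0.02 0.83" --pt "0.29 0 -0.17 0 0.83" --pt "0 0.6 0 0 0.83" --pt "0 0.7 0 0 0.83" --pt "0 0.7 0 0 0.83" --pt "0 0.6 0 0 0.83" --pt "0 0.5 0 0 0.83" --pt "0 0.26 0 0 0.83" --pt "0 0.1 0 0 0.83" --pt "0 0 0 0 0.83" --pt "0 0 0 0 0.83"

```text
time_s: 4.45
tcp_pos: [0.6475, -0.0123, 0.0134]
eef_rot: [-0.689, 0.157, -0.158, 0.689]
wrist_force: [-0.3, -0.9, 0.4]
finger_gap: 0.0077
```

Run:
```python
from h import *
st();wl("b")
```

```text
t 4.45 tcp [ 0.6475 -0.0123  0.0134] tray [-113.4  -91.2] F [-0.3 -0.9  0.4] gap 0.0077 toolx in tray deg -128.04 z -38.04 q [-0.126  0.532  1.602  0.     1.007 -1.248]
wrist green [316. 218.] [-87.7 -58.7] 2976
wrist orange [150. 164.] [-131.5    7.1] 3340
wrist blue [91.  6.] [-105.4   67.5] 614
```

View pics/wrist_b.png

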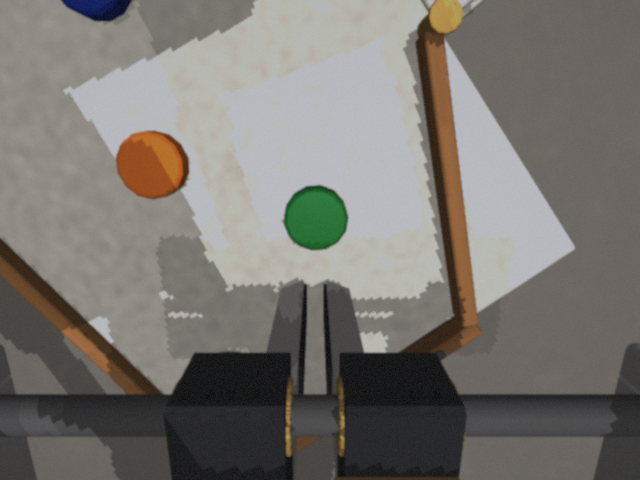

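```bash
cat >> h.py <<'E'
def pushplan(c,phi,yl,s,M,r=40,step=5,d=22.5,z=.011,endx=None):
    c=np.array(c,float);sg=np.sign(phi);f=np.radians(abs(phi))
    L=(abs(yl-c[1])-r*(1-np.cos(f)))/np.sin(f)
    u=np.array([np.cos(f),sg*np.sin(f)]);e=c+L*u
    print("straight",L,"to",e,"arc end",e+np.array([r*np.sin(f),sg*r*(1-np.cos(f))]))
    t0=w2t(s["tcp_pos"]);t1=e-d*u
    n=int(np.ceil(np.linalg.norm(t1-t0)/step));poses=interp((t0[0],t0[1],phi,z),(t1[0],t1[1],phi,z),n)
    m=int(np.ceil(abs(phi)/3.9))
    for i in range(1,m+1):
        g=f*(1-i/m); p=e+r*np.array([np.sin(f)-np.sin(g),sg*(np.cos(g)-np.cos(f))])
        q=p-d*np.array([np.cos(g),sg*np.sin(g)]);poses.append((q[0],q[1],sg*np.degrees(g),z))
    print(n,m);return poses
E
python3 - <<'E'
from h import *
s,M=st()
plan(pushplan((-87.6,-58.8),52,0,s,M),s,M)
E
```

```text
t 4.5 tcp [ 0.6476 -0.0122  0.0137] tray [-113.4  -91.3] F [ 0.5 -0.7  0.1] gap 0.0081 toolx in tray deg -128.04 z -38.04 q [-0.126  0.532  1.602  0.     1.007 -1.248]
straight 55.108967503633174 to [-53.67153176 -15.37354099] arc end [-2.21511016e+01  3.55271368e-15]
15 14
29 [[-0.2,0.11,0.0,-0.01,0.83],[-0.2,0.0,0.0,0.0,0.83],[-0.19,0.0,0.0,0.0,0.83],[-0.2,0.0,0.0,0.0,0.83],[-0.2,0.0,0.0,0.0,0.83],[-0.2,0.0,0.0,0.0,0.83],[-0.19,0.0,0.01,0.0,0.83],[-0.2,0.0,0.0,0.0,0.83],[-0.2,0.0,0.0,0.0,0.83],[-0.2,0.0,0.0,0.0,0.83],[-0.19,0.0,0.0,0.0,0.83],[-0.2,0.0,0.0,0.0,0.83],[-0.2,0.0,0.0,0.0,0.83],[-0.2,0.0,0.0,0.0,0.83],[-0.19,0.0,0.0,0.0,0.83],[-0.11,0.0,-0.05,0.93,0.83],[-0.11,0.0,-0.06,0.93,0.83],[-0.1,0.0,-0.05,0.93,0.83],[-0.11,0.0,-0.06,0.93,0.83],[-0.1,0.0,-0.05,0.92,0.83],[-0.11,0.0,-0.06,0.93,0.83],[-0.1,0.0,-0.05,0.93,0.83],[-0.11,0.0,-0.06,0.93,0.83],[-0.1,0.0,-0.05,0.93,0.83],[-0.11,0.0,-0.06,0.93,0.83],[-0.11,0.0,-0.05,0.93,0.83],[-0.1,0.0,-0.06,0.92,0.83],[-0.11,0.0,-0.05,0.93,0.83],[-0.1,0.0,-0.06,0.93,0.83]]
end [-44.7   0.1] 0.0109 0.0
```

Call:
apply_moves --pt "-0.1 0.11 0 0 0.83" --pt "-0.2 0 0 0 0.83" --pt "-0.2 0 0 0 0.83" --pt "-0.2 0 0 0 0.83" --pt "-0.2 0 0 0 0.83" --pt "-0.2 0 0 0 0.83" --pt "-0.2 0 0 0 0.83" --pt "-0.2 0 0 0 0.83" --pt "-0.2 0 0 0 0.83" --pt "-0.2 0 0 0 0.83" --pt "-0.2 0 0 0 0.83" --pt "-0.2 0 0 0 0.83" --pt "-0.2 0 0 0 0.83" --pt "-0.2 0 0 0 0.83" --pt "-0.2 0 0 0 0.83" --pt "-0.1 0 0 0 0.83"

```text
time_s: 5.83
tcp_pos: [0.5782, 0.0209, 0.0099]
eef_rot: [-0.689, 0.158, -0.157, 0.689]
wrist_force: [0.3, -0.3, 0.9]
finger_gap: 0.008
```

Run:
```python
from h import *
st();wl("c")
```

```text
t 5.83 tcp [0.5782 0.0209 0.0099] tray [-66.3 -30.6] F [ 0.3 -0.3  0.9] gap 0.008 toolx in tray deg -128.03 z -38.03 q [-0.084  0.453  1.767  0.     0.922 -1.206]
wrist green [315. 256.] [-51.9 -11.9] 2951
wrist orange [164. 326.] [-134.     5.7] 2188
wrist blue [112. 171.] [-98.6  75.3] 3622
```

View pics/wrist_c.png

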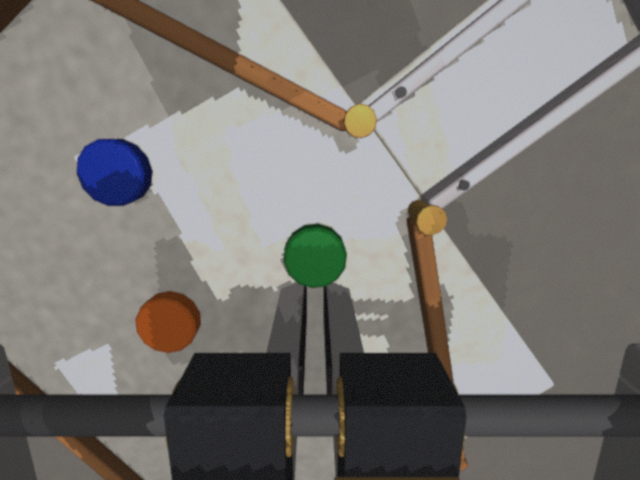

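Run:
```python
from h import *
s,M=st()
P=pushplan((-51.9,-11.9),52,0,s,M,r=30.9,d=23.3)[1:]
plan(P,s,M)
```

```text
t 5.88 tcp [0.5779 0.021  0.0099] tray [-66.1 -30.3] F [ 0.2  0.2 -0.2] gap 0.008 toolx in tray deg -128.03 z -38.03 q [-0.084  0.453  1.767  0.     0.923 -1.206]
straight 0.03037977267857073 to [-51.88129634 -11.87606041] arc end [-27.53176406   0.        ]
1 14
14 [[-0.08,-0.04,-0.06,0.92,0.83],[-0.08,0.0,-0.06,0.93,0.83],[-0.09,0.0,-0.06,0.93,0.83],[-0.08,0.0,-0.06,0.93,0.83],[-0.08,0.0,-0.06,0.93,0.83],[-0.08,0.0,-0.05,0.92,0.83],[-0.08,0.0,-0.06,0.93,0.83],[-0.09,0.0,-0.06,0.93,0.83],[-0.08,0.0,-0.06,0.93,0.83],[-0.08,0.0,-0.05,0.93,0.83],[-0.08,0.0,-0.06,0.93,0.83],[-0.08,0.0,-0.06,0.93,0.83],[-0.09,0.0,-0.06,0.92,0.83],[-0.08,0.0,-0.06,0.93,0.83]]
end [-50.8   0.1] 0.0109 0.0
```

Call:
apply_moves --pt "-0.09 0 -0.06 0.93 0.83" --pt "-0.08 0 -0.06 0.93 0.83" --pt "-0.09 0 -0.06 0.93 0.83" --pt "-0.08 0 -0.06 0.93 0.83" --pt "-0.08 0 -0.06 0.93 0.83" --pt "-0.08 0 -0.06 0.93 0.83" --pt "-0.08 0 -0.06 0.93 0.83" --pt "-0.09 0 -0.06 0.93 0.83" --pt "-0.08 0 -0.06 0.93 0.83" --pt "-0.08 0 -0.05 0.93 0.83" --pt "-0.08 0 -0.06 0.93 0.83" --pt "-0.08 0 -0.05 0.93 0.83" --pt "-0.09 0 -0.06 0.92 0.83" --pt "-0.08 0 -0.05 0.93 0.83"

```text
time_s: 7.05
tcp_pos: [0.5462, 0.0291, 0.01]
eef_rot: [-0.55, 0.445, -0.445, 0.55]
wrist_force: [-0.7, 0.2, 0.8]
finger_gap: 0.008
```

Run:
```python
from h import *
st();wl("d")
```

```text
t 7.05 tcp [0.5462 0.0291 0.01  ] tray [-51.4  -1.1] F [-0.7  0.2  0.8] gap 0.008 toolx in tray deg 179.73 z -90.27 q [-0.074  0.415  1.839  0.     0.887 -0.284]
wrist green [315. 256.] [-28.1  -0.4] 2946
wrist orange [311. 447.] [-139.9    2. ] 669
wrist blue [163. 377.] [-94.6  79.3] 1048
```

View pics/wrist_d.png

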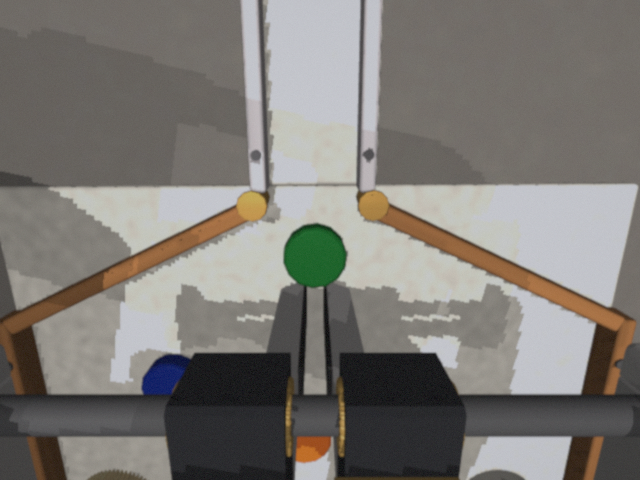

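Call:
apply_moves --pt "-0.2 0 -0.02 0 0.83" --pt "-0.2 0 -0.02 0 0.83" --pt "-0.2 0 0 0 0.83" --pt "-0.2 0 0 0 0.83" --pt "-0.2 0 0 0 0.83" --pt "-0.2 0 0 0 0.83" --pt "-0.2 0 0 0 0.83"

```text
time_s: 7.68
tcp_pos: [0.5377, 0.0637, 0.01]
eef_rot: [-0.55, 0.444, -0.444, 0.55]
wrist_force: [-0.7, -0.4, -0.5]
finger_gap: 0.0079
```

Run:
```python
from h import *
st();wl("e")
```

```text
t 7.68 tcp [0.5377 0.0637 0.01  ] tray [-15.8  -0.2] F [-0.7 -0.4 -0.5] gap 0.0079 toolx in tray deg 179.94 z -90.06 q [-0.011  0.409  1.851  0.     0.882 -0.224]
wrist green [315. 256.] [7.5 0.5] 2946
wrist orange [309. 475.] [-123.6    4.2] 244
wrist blue [160. 448.] [-104.7   86.2] 288
```

View pics/wrist_e.png

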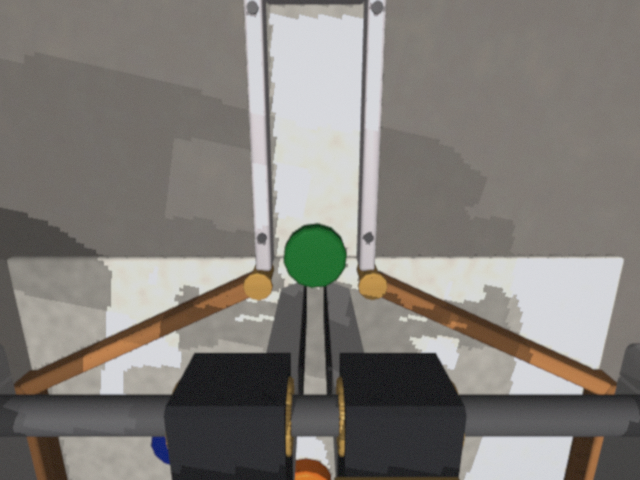

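Call:
apply_moves --pt "-0.2 0 0 0 0.83" --pt "-0.2 0 0 0 0.83" --pt "-0.2 0 0 0 0.83" --pt "-0.2 0 0 0 0.83" --pt "-0.2 0 0 0 0.83" --pt "0 0 0 0 0.83" --pt "0.2 0 0 0 0.83" --pt "0.4 0 0 0 0.83" --pt "0.4 0 0 0 0.83" --pt "0.4 -0.3 0 0 0.83" --pt "0.4 -0.7 0 0 0.83" --pt "0.5 -0.7 0 0 0.83" --pt "0.5 -0.5 0 0 0.83" --pt "0.3 -0.2 0 0 0.83" --pt "0 0 0 0 0.83" --pt "0 0 0 0 0.83"

```text
time_s: 9.07
tcp_pos: [0.5488, 0.011, 0.07]
eef_rot: [-0.55, 0.445, -0.444, 0.55]
wrist_force: [-0.7, 0.2, -0.4]
finger_gap: 0.0077
```

Run:
```python
from h import *
s,M=st();wl();look("f");x,y=w2t(s["tcp_pos"])
plan(interp((x,y,0,s["tcp_pos"][2]),(-171,7.5,2.8,s["tcp_pos"][2]),8),s,M)
```

```text
t 9.07 tcp [0.5488 0.011  0.07  ] tray [-69.6   0.2] F [-0.7  0.2 -0.4] gap 0.0077 toolx in tray deg 179.82 z -90.18 q [-0.107  0.348  1.764  0.     1.03  -0.319]
wrist green [315.  87.] [34.5  0.5] 2151
wrist orange [314. 349.] [-133.2    1.6] 606
wrist blue [202. 303.] [-98.4  75.1] 1465
green [('scene', [34.3, -2.5], 80), ('side', [33.8, 1.0], 130)]
orange [('scene', [-130.1, 3.1], 93), ('side', [-129.4, 6.3], 203)]
blue [('scene', [-98.0, 72.5], 104), ('side', [-96.8, 74.7], 204)]
8 [[0.51,0.0,-0.03,-0.13,0.83],[0.5,0.0,-0.04,-0.09,0.83],[0.51,0.0,-0.05,-0.09,0.83],[0.51,0.0,-0.04,-0.09,0.83],[0.5,0.0,-0.05,-0.08,0.83],[0.51,0.0,-0.05,-0.09,0.83],[0.5,0.0,-0.06,-0.09,0.83],[0.51,0.0,-0.06,-0.09,0.83]]
end [-171.1    7.6] 0.07 2.8
```

View pics/side_f.png

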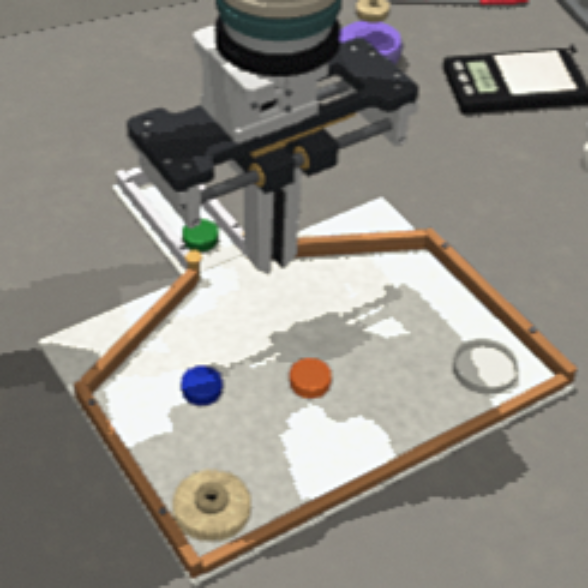

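Call:
apply_moves --pt "0.4 0 -0.04 0.1 0.83" --pt "0.55 0 -0.05 0.1 0.83" --pt "0.55 0 -0.05 0.1 0.83" --pt "0.55 0 -0.05 0.1 0.83" --pt "0.55 0 -0.04 0.1 0.83" --pt "0.55 0 -0.04 0.1 0.83" --pt "0.55 0 -0.02 0.1 0.83" --pt "0.36 0 0 0.1 0.83" --pt "0 0 0 0.1 0.83" --pt "0 0 0 0 0.83" --pt "0 0 0 0 0.83"

```text
time_s: 10.13
tcp_pos: [0.5607, -0.089, 0.0699]
eef_rot: [-0.536, 0.461, -0.461, 0.536]
wrist_force: [-0.5, 0.5, 0.3]
finger_gap: 0.0078
```

Run:
```python
from h import *
s,M=st();wl("g")
```

```text
t 10.13 tcp [ 0.5607 -0.089   0.0699] tray [-169.9   10. ] F [-0.5  0.5  0.3] gap 0.0078 toolx in tray deg 176.31 z -93.69 q [-2.800e-01  3.730e-01  1.722e+00  1.000e-03  1.047e+00 -4.310e-01]
wrist orange [319. 201.] [-131.5    5.3] 1546
wrist blue [198. 152.] [-97.5  74.8] 1970
```

View pics/wrist_g.png

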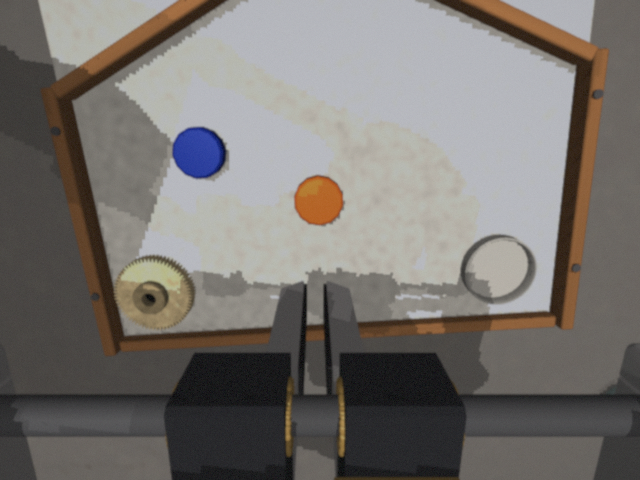

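Call:
apply_moves --pt "0 0.4 0.04 0 0.83" --pt "0 0.6 0.04 0 0.83" --pt "0 0.6 0 0 0.83" --pt "0 0.45 0 0 0.83" --pt "0 0.21 0 0 0.83" --pt "0 0.1 0 0 0.83" --pt "0 0 0 0 0.83" --pt "-0.1 0 0 0 0.83" --pt "-0.2 0 0 0 0.83" --pt "-0.2 0 0 0 0.83" --pt "-0.2 0 0 0 0.83" --pt "-0.2 0 0 0 0.83" --pt "-0.2 0 0 0 0.83" --pt "-0.2 0 0 0 0.83" --pt "-0.2 0 0 0 0.83" --pt "-0.2 0 0 0 0.83"

```text
time_s: 11.52
tcp_pos: [0.5564, -0.0464, 0.011]
eef_rot: [-0.536, 0.461, -0.461, 0.536]
wrist_force: [-0.5, -0.2, -1.1]
finger_gap: 0.0081
```

Run:
```python
from h import *
s,M=st();wl("h")
```

```text
t 11.52 tcp [ 0.5564 -0.0464  0.011 ] tray [-127.4    5. ] F [-0.5 -0.2 -1.1] gap 0.0081 toolx in tray deg 176.33 z -93.67 q [-0.208  0.427  1.812  0.     0.902 -0.359]
wrist orange [315. 256.] [-104.8    4.3] 2826
wrist blue [165. 252.] [-98.2  75.6] 2917
```

View pics/wrist_h.png

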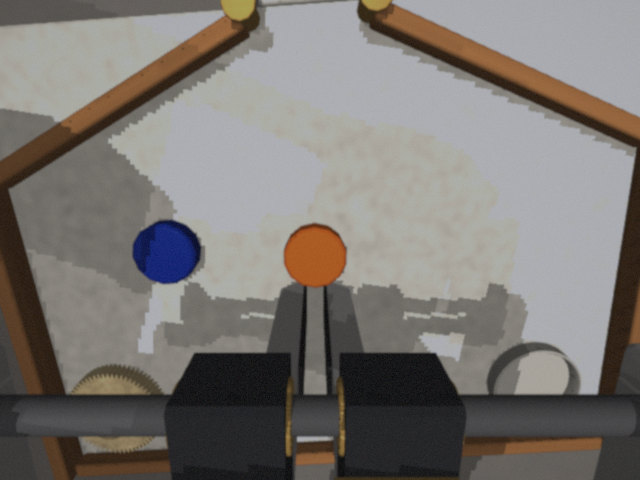

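Call:
apply_moves --pt "-0.2 0 0 0 0.83" --pt "-0.2 0 0 0 0.83" --pt "-0.2 0 0 0 0.83" --pt "-0.2 0 0 0 0.83" --pt "-0.2 0 0 0 0.83" --pt "-0.2 0 0 0 0.83" --pt "-0.2 0 0 0 0.83" --pt "-0.2 0 0 0 0.83" --pt "-0.2 0 0 0 0.83" --pt "-0.2 0 0 0 0.83" --pt "-0.2 0 0.02 -0.3 0.83" --pt "-0.2 0 0.02 -0.3 0.83" --pt "-0.2 0 0.02 -0.3 0.83" --pt "-0.2 0 0 0 0.83"

```text
time_s: 12.73
tcp_pos: [0.547, 0.0229, 0.011]
eef_rot: [-0.551, 0.444, -0.444, 0.551]
wrist_force: [-0.8, -0.4, -0.4]
finger_gap: 0.0078
```

Run:
```python
from h import *
s,M=st();wl("i")
```

```text
t 12.73 tcp [0.547  0.0229 0.011 ] tray [-57.6  -0.5] F [-0.8 -0.4 -0.4] gap 0.0078 toolx in tray deg 179.99 z -90.01 q [-0.085  0.415  1.837  0.     0.89  -0.3  ]
wrist green [314. 102.] [34.5  0.5] 3807
wrist orange [315. 256.] [-34.8   0.2] 2851
wrist blue [165. 369.] [-96.8  78.6] 1607
```

View pics/wrist_i.png

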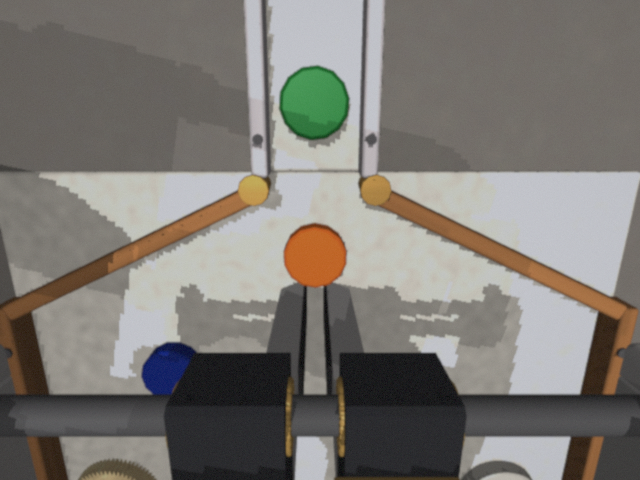

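Call:
apply_moves --pt "-0.2 0 0 0 0.83" --pt "-0.2 0 0 0 0.83" --pt "-0.2 0 0 0 0.83" --pt "-0.2 0 0 0 0.83" --pt "-0.2 0 0 0 0.83" --pt "-0.2 0 0 0 0.83" --pt "-0.2 0 0 0 0.83" --pt "-0.2 0 0 0 0.83" --pt "-0.2 0 0 0 0.83" --pt "-0.2 0 0 0 0.83" --pt "-0.2 0 0 0 0.83" --pt "-0.2 0 0 0 0.83" --pt "-0.2 0 0 0 0.83" --pt "-0.05 0 0 0 0.83"

```text
time_s: 13.95
tcp_pos: [0.5326, 0.0879, 0.0109]
eef_rot: [-0.55, 0.444, -0.444, 0.551]
wrist_force: [-0.1, -0.3, -0.9]
finger_gap: 0.0081
```

Run:
```python
from h import *
s,M=st();wl("j")
```

```text
t 13.95 tcp [0.5326 0.0879 0.0109] tray [ 9.  -0.3] F [-0.1 -0.3 -0.9] gap 0.0081 toolx in tray deg 179.95 z -90.05 q [ 0.034  0.406  1.853  0.     0.883 -0.18 ]
wrist green [317. 193.] [62.  -0.7] 3197
wrist orange [315. 256.] [31.9  0.4] 2890
wrist blue [165. 471.] [-96.6  85.7] 211
```

View pics/wrist_j.png

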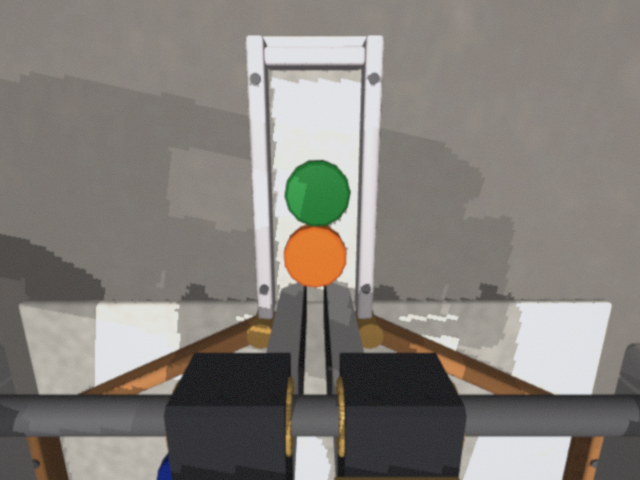

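Call:
apply_moves --pt "0.2 0 0 0 0.83" --pt "0.4 0 0 0 0.83" --pt "0.4 0 0 0 0.83" --pt "0.4 -0.3 0 0 0.83" --pt "0.4 -0.7 0 0 0.83" --pt "0.5 -0.7 0 0 0.83" --pt "0.5 -0.5 0 0 0.83" --pt "0.3 -0.2 0 0 0.83" --pt "0 0 0 0 0.83" --pt "0 0 0 0 0.83"

```text
time_s: 14.83
tcp_pos: [0.5491, 0.0106, 0.071]
eef_rot: [-0.55, 0.445, -0.444, 0.55]
wrist_force: [-0.1, -0.1, -0.3]
finger_gap: 0.0077
```

Run:
```python
from h import *
s,M=st();wl();look();x,y=w2t(s["tcp_pos"]);z=s["tcp_pos"][2]
plan(interp((x,y,0,z),(-119.2,108.9,-58,z),15),s,M)
```

```text
t 14.83 tcp [0.5491 0.0106 0.071 ] tray [-70.1  -0. ] F [-0.1 -0.1 -0.3] gap 0.0077 toolx in tray deg 179.82 z -90.18 q [-0.108  0.347  1.762  0.     1.033 -0.319]
wrist green [316.  30.] [63.3 -0.8] 2469
wrist orange [316.  91.] [31.9 -0.6] 299
wrist blue [202. 302.] [-98.4  75.2] 1449
green [('scene', [63.0, -3.8], 79), ('side', [62.8, 8.5], 36)]
orange [('scene', [33.7, -3.0], 85), ('side', [32.8, 0.8], 134)]
blue [('scene', [-98.1, 72.8], 106), ('side', [-96.8, 74.7], 204)]
15 [[0.13,0.0,-0.29,0.92,0.83],[0.15,0.0,-0.28,0.97,0.83],[0.17,0.0,-0.27,0.96,0.83],[0.19,0.0,-0.26,0.97,0.83],[0.2,0.0,-0.24,0.97,0.83],[0.22,0.0,-0.23,0.96,0.83],[0.24,0.0,-0.22,0.97,0.83],[0.25,0.0,-0.2,0.97,0.83],[0.26,0.0,-0.18,0.96,0.83],[0.27,0.0,-0.17,0.97,0.83],[0.28,0.0,-0.14,0.97,0.83],[0.3,0.0,-0.13,0.96,0.83],[0.3,0.0,-0.1,0.97,0.83],[0.3,0.0,-0.09,0.97,0.83],[0.32,0.0,-0.06,0.96,0.83]]
end [-119.2  109. ] 0.071 -58.0
```

Call:
apply_moves --pt "0.13 0 -0.29 0.92 0.83" --pt "0.15 0 -0.28 0.97 0.83" --pt "0.17 0 -0.27 0.96 0.83" --pt "0.19 0 -0.26 0.97 0.83" --pt "0.2 0 -0.24 0.97 0.83" --pt "0.22 0 -0.23 0.96 0.83" --pt "0.24 0 -0.22 0.97 0.83" --pt "0.25 0 -0.2 0.97 0.83" --pt "0.26 0 -0.18 0.96 0.83" --pt "0.27 0 -0.17 0.97 0.83" --pt "0.28 0 -0.14 0.97 0.83" --pt "0.3 0 -0.13 0.96 0.83" --pt "0.3 0 -0.1 0.97 0.83" --pt "0.3 0 -0.09 0.97 0.83" --pt "0.32 0 -0.06 0.96 0.83" --pt "0 0 0 0 0.83" --pt "0 0 0 0 0.83"

```text
time_s: 16.4
tcp_pos: [0.4529, -0.0595, 0.0705]
eef_rot: [-0.268, 0.655, -0.654, 0.268]
wrist_force: [-0.5, 0.0, 0.2]
finger_gap: 0.008
```

Run:
```python
from h import *
s,M=st();wl("k")
```

```text
t 16.4 tcp [ 0.4529 -0.0595  0.0705] tray [-118.1  109. ] F [-0.5  0.   0.2] gap 0.008 toolx in tray deg 122.22 z -147.78 q [-0.284  0.225  1.953  0.     0.965  0.51 ]
wrist blue [318. 197.] [-97.9  74.2] 1719
```

View pics/wrist_k.png

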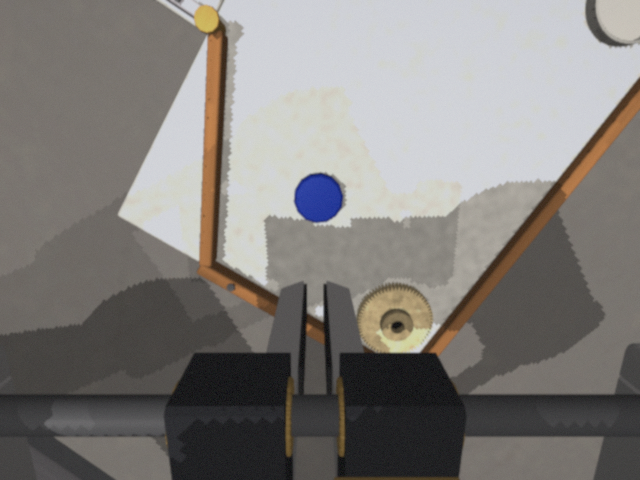

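Call:
apply_moves --pt "0 0.4 0.03 0 0.83" --pt "0 0.6 0.03 0 0.83" --pt "0 0.6 0 0 0.83" --pt "0 0.45 0 0 0.83" --pt "0 0.22 0 0 0.83" --pt "0 0.1 0 0 0.83" --pt "0 0 0 0 0.83" --pt "-0.1 0 0 0 0.83" --pt "-0.2 0 0 0 0.83" --pt "-0.2 0 0 0 0.83" --pt "-0.2 0 0 0 0.83" --pt "-0.2 0 0 0 0.83" --pt "-0.2 0 0 0 0.83" --pt "-0.2 0 0 0 0.83" --pt "-0.2 0 0 0 0.83" --pt "-0.2 0 0 0 0.83"

```text
time_s: 17.78
tcp_pos: [0.4851, -0.031, 0.0117]
eef_rot: [-0.267, 0.655, -0.655, 0.267]
wrist_force: [0.0, -0.2, 0.2]
finger_gap: 0.0082
```

Run:
```python
from h import *
s,M=st();wl("l")
P=pushplan((-85,54),-58,0,s,M)
```

```text
t 17.78 tcp [ 0.4851 -0.031   0.0117] tray [-97.1  71.4] F [ 0.  -0.2  0.2] gap 0.0082 toolx in tray deg 122.13 z -147.87 q [-0.207  0.341  1.969  0.     0.832  0.588]
wrist orange [143.  25.] [27.7  6.3] 530
wrist blue [315. 255.] [-84.7  52.8] 2877
straight 41.503271723442445 to [-63.00661679  18.80322943] arc end [-29.08469294   0.        ]
9 15
```

View pics/wrist_l.png

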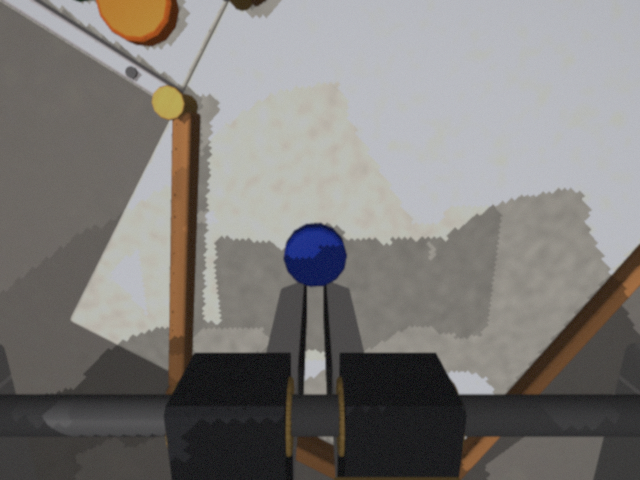

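Run:
```python
from h import *
s,M=st()
P=pushplan((-84.7,52.4),-58,0,s,M,d=23.0,r=38);plan(P,s,M)
```

```text
t 17.83 tcp [ 0.486  -0.0306  0.0118] tray [-96.9  70.4] F [0.5 0.7 0.3] gap 0.0082 toolx in tray deg 122.13 z -147.87 q [-2.060e-01  3.410e-01  1.968e+00  1.000e-03  8.310e-01  5.890e-01]
straight 40.725204380968634 to [-63.11892966  17.86306796] arc end [-30.893102   0.      ]
8 15
23 [[-0.2,0.03,0.0,0.03,0.83],[-0.19,0.0,-0.01,0.0,0.83],[-0.2,0.0,0.0,0.0,0.83],[-0.2,0.0,-0.01,0.0,0.83],[-0.2,0.0,0.0,0.0,0.83],[-0.19,0.0,0.0,0.0,0.83],[-0.2,0.0,-0.01,0.0,0.83],[-0.2,0.0,0.0,0.0,0.83],[-0.1,0.0,0.06,-0.97,0.83],[-0.11,0.0,0.06,-0.96,0.83],[-0.1,0.0,0.05,-0.97,0.83],[-0.11,0.0,0.06,-0.97,0.83],[-0.1,0.0,0.06,-0.96,0.83],[-0.11,0.0,0.06,-0.97,0.83],[-0.1,0.0,0.06,-0.97,0.83],[-0.11,0.0,0.06,-0.96,0.83],[-0.1,0.0,0.06,-0.97,0.83],[-0.11,0.0,0.05,-0.97,0.83],[-0.1,0.0,0.06,-0.96,0.83],[-0.1,0.0,0.06,-0.97,0.83],[-0.11,0.0,0.06,-0.97,0.83],[-0.1,0.0,0.06,-0.96,0.83],[-0.11,0.0,0.06,-0.97,0.83]]
end [-53.9  -0.1] 0.011 0.0
```

Call:
apply_moves --pt "-0.2 0.03 0 0 0.83" --pt "-0.2 0 0 0 0.83" --pt "-0.2 0 0 0 0.83" --pt "-0.2 0 0 0 0.83" --pt "-0.2 0 0 0 0.83" --pt "-0.2 0 0 0 0.83" --pt "-0.2 0 0 0 0.83" --pt "-0.18 0 0 0 0.83" --pt "-0.1 0 0.06 -0.97 0.83" --pt "-0.11 0 0.06 -0.96 0.83" --pt "-0.1 0 0.05 -0.97 0.83" --pt "-0.11 0 0.06 -0.97 0.83" --pt "-0.1 0 0.06 -0.96 0.83" --pt "-0.11 0 0.06 -0.97 0.83" --pt "-0.1 0 0.06 -0.97 0.83"

```text
time_s: 19.08
tcp_pos: [0.5319, 0.0058, 0.011]
eef_rot: [0.414, -0.573, 0.573, -0.414]
wrist_force: [0.4, 0.3, 0.5]
finger_gap: 0.008
```

Run:
```python
from h import *
s,M=st();wl("m")
```

```text
t 19.08 tcp [0.5319 0.0058 0.011 ] tray [-71.1  17.9] F [0.4 0.3 0.5] gap 0.008 toolx in tray deg 149.39 z -120.61 q [-0.12   0.396  1.871  0.     0.874  0.2  ]
wrist green [187.  24.] [60.8  1.2] 3417
wrist orange [232.  85.] [32.1 -1.7] 652
wrist blue [315. 255.] [-51.2   6.9] 2922
```

View pics/wrist_m.png

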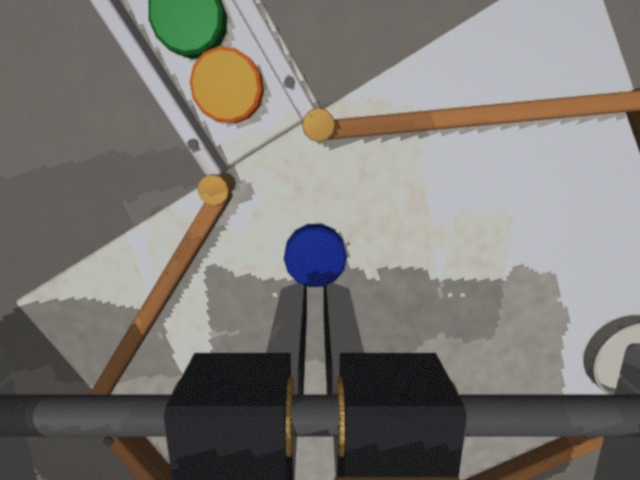

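Call:
apply_moves --pt "-0.13 0 0.06 -0.95 0.83" --pt "-0.13 0 0.06 -0.96 0.83" --pt "-0.13 0 0.06 -0.95 0.83" --pt "-0.13 0 0.06 -0.96 0.83" --pt "-0.13 0 0.06 -0.95 0.83" --pt "-0.13 0 0.06 -0.96 0.83" --pt "-0.13 0 0.06 -0.95 0.83" --pt "-0.13 0 0.06 -0.96 0.83"

```text
time_s: 19.8
tcp_pos: [0.5458, 0.0303, 0.0109]
eef_rot: [-0.55, 0.444, -0.444, 0.55]
wrist_force: [-0.4, 0.3, -0.5]
finger_gap: 0.0079
```

Run:
```python
from h import *
s,M=st();wl("n")
```

```text
t 19.8 tcp [0.5458 0.0303 0.0109] tray [-50.1  -1. ] F [-0.4  0.3 -0.5] gap 0.0079 toolx in tray deg 179.86 z -90.14 q [-0.072  0.414  1.838  0.     0.889 -0.284]
wrist green [315.  48.] [63.3 -0.7] 4336
wrist orange [312. 133.] [29.4  0.7] 2365
wrist blue [315. 255.] [-27.   -0.4] 2924
```

View pics/wrist_n.png

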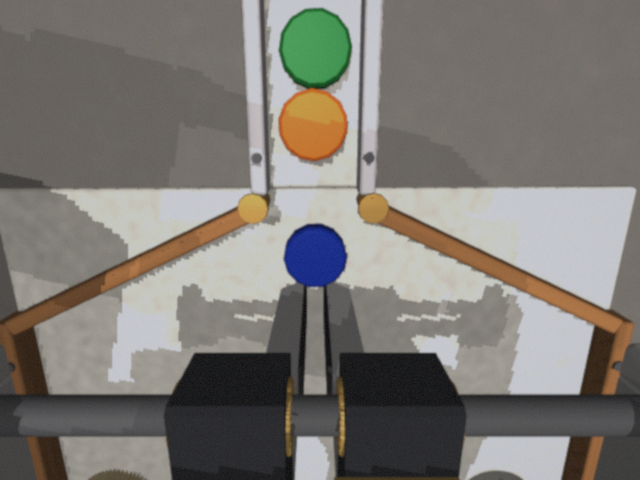

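Call:
apply_moves --pt "-0.2 0 -0.02 0 0.83" --pt "-0.2 0 -0.01 0 0.83" --pt "-0.2 0 0 0 0.83" --pt "-0.2 0 0 0 0.83" --pt "-0.2 0 0 0 0.83" --pt "-0.2 0 0 0 0.83" --pt "-0.2 0 0 0 0.83" --pt "-0.2 0 0 0 0.83" --pt "-0.2 0 0 0 0.83" --pt "-0.2 0 0 0 0.83" --pt "-0.2 0 0 0 0.83" --pt "-0.1 0 0 0 0.83" --pt "0 0 0 0 0.83"

```text
time_s: 20.93
tcp_pos: [0.5327, 0.0869, 0.011]
eef_rot: [-0.55, 0.445, -0.444, 0.55]
wrist_force: [-0.2, 0.0, 1.0]
finger_gap: 0.008
```

Run:
```python
from h import *
s,M=st();wl("o")
```

```text
t 20.93 tcp [0.5327 0.0869 0.011 ] tray [ 7.9 -0.1] F [-0.2  0.   1. ] gap 0.008 toolx in tray deg 179.79 z -90.21 q [ 0.032  0.405  1.854  0.     0.883 -0.179]
wrist green [315. 123.] [91.7 -0.1] 3648
wrist orange [317. 192.] [61.5 -0.8] 2595
wrist blue [315. 255.] [31.2  0.4] 2872
```

View pics/wrist_o.png

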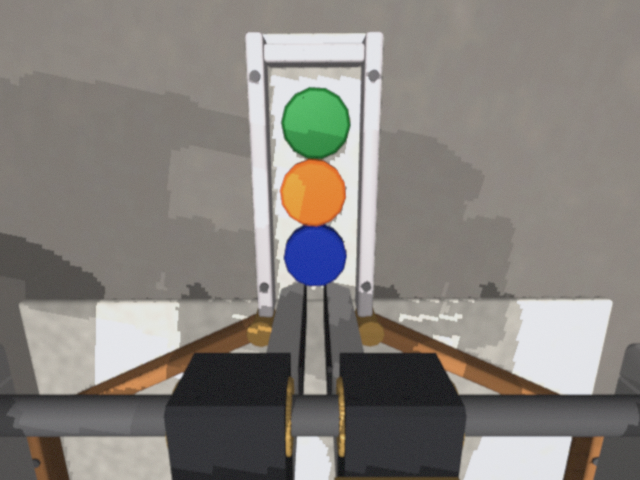

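Call:
apply_moves --pt "0.2 0 0 0 0.83" --pt "0.4 0 0 0 0.83" --pt "0.4 0 0 0 0.83" --pt "0.4 -0.3 0 0 0.83" --pt "0.4 -0.7 0 0 0.83" --pt "0.4 -0.8 0 0 0.83" --pt "0.4 -0.8 0 0 0.83" --pt "0.4 -0.8 0 0 0.83" --pt "0.4 -0.8 0 0 0.83" --pt "0.2 -0.5 0 0 0.83" --pt "0 -0.2 0 0 0.83" --pt "0 0 0 0 0.83" --pt "0 0 0 0 0.83" --pt "0 0 0 0 0.83"

```text
time_s: 22.15
tcp_pos: [0.5507, -0.0017, 0.1325]
eef_rot: [0.55, -0.445, 0.444, -0.549]
wrist_force: [1.0, -0.4, -0.2]
finger_gap: 0.0082
```

Run:
```python
from h import *
s,M=st();wl("p");look("p")
c=capture("side");c0=cv2.imread("pics/side0.png")
d=cv2.absdiff(c["pixels"],c0)
```

```text
t 22.15 tcp [ 0.5507 -0.0017  0.1325] tray [-82.5   1.1] F [ 1.  -0.4 -0.2] gap 0.0082 toolx in tray deg 179.75 z -90.25 q [-0.13   0.292  1.672  0.     1.18  -0.34 ]
wrist green [317.   3.] [80.7 -0.1] 209
wrist orange [318.  48.] [53.2 -0.7] 143
wrist blue [316.  80.] [32.5  0.3] 1352
green [('scene', [92.6, -3.3], 75), ('side', [95.6, -0.5], 122)]
orange [('scene', [63.4, -2.0], 80), ('side', [65.5, 1.6], 130)]
blue [('scene', [32.5, -2.6], 84), ('side', [33.9, 0.0], 151)]
```

View pics/wrist_p.png

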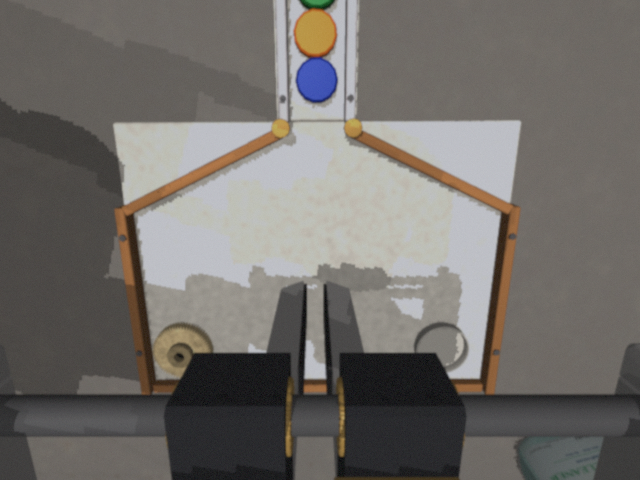

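View pics/side_p.png

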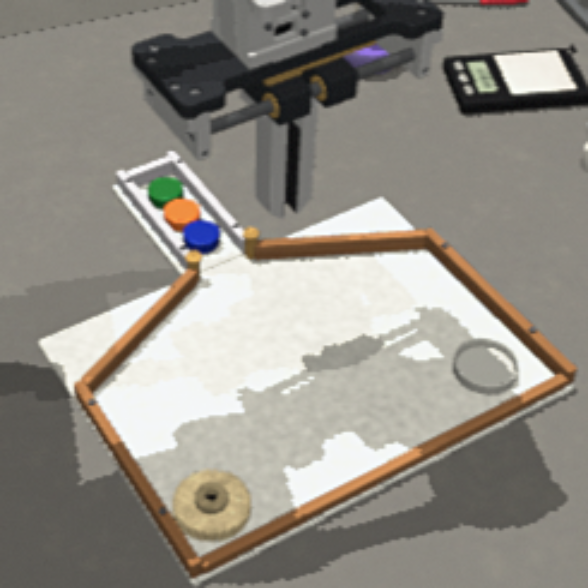

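All three blanks lie flat in the slot, in the order green, orange, blue. The gear and the dish look the same as before, and the tool is clear at 0.13 m.

```bash
python3 -c "
from workcell import close_job
print(close_job())"
```

```text
the job is handed in; nothing more can be done
None
```

All three blanks are in the slot, and I handed the job in at about 22 s on the robot's clock, against the 69 s limit. I pushed them through the gate one at a time: green, then orange, then blue. Each lay flat, cradled against the nearly shut fingertips (8 mm apart), and none was picked up.

**Final positions:** the last pictures put the blanks at about x = 93 mm (green), 63 mm (orange) and 32 mm (blue) beyond the gate. Blue's rear edge is therefore about 17 mm past the gate, and green's front edge is short of the end wall at 115 mm.

**Surroundings:** I compared the gear and the dish by eye between pictures, and they had not moved. I did not check the mug in the last pictures; the arm passed well above it on the way in. Wrist force readings stayed within about 1.5 N, and the tool was clear of everything when I handed in.

**Disagreements:** the scene and side cameras differed by up to about 4 mm, so I steered by the wrist camera, which matched the gate posts to about 1 mm. Three camera readings were off because a blank was partly hidden, washed out or cut off by the picture edge:
- **Green, side camera:** read 8.5 mm off the centre line while it was partly hidden, after the orange push.
- **Green and orange, last wrist picture:** read 81 and 53 mm, against about 93 and 63 mm from the other cameras and the earlier wrist picture.

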